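# Wind the worm-driven tilt stage to its next division and clamp it

### The job

Set the tilt stage one division further: first swing its clamp lever fully over to the free side, then wind the crank clockwise (seen from above) turn after turn until you feel it come up firmly against the division stop, pressing against it for a moment with about 10 N at the handle and never with 20 N, for the worm is delicate. Then swing the clamp lever fully back to where it was, leaving the stage at the stop, and let go; do not disturb the can, the vial and the hex key beside it.

Things in the scene. Friction and masses are not known exactly. Their poses are not given: they have to be found in the camera images.
- stage: fixed frame of the tilt stage: flat aluminium base plate 120 x 290 x 12 mm; origin at the centre of the plate's underside, z up, y along its length. It carries the black worm gearbox (top 72 mm high) at y = -85 mm, the small tilting table with a black cube on it at y = +30 mm (cube top up to 120 mm high), and the clamp lever at y = +112 mm. The base is fixed; position and yaw (within 0.3 rad of the world axes) vary
- crank_axis (a point): point on the crank's vertical axis, fixed to the stage, 114 mm above the optical table, at the height of the middle of the crank handle
- handle (a point): middle of the crank's upright black handle: a cylinder 16 mm in diameter and 34 mm tall (97 to 131 mm above the table), 35 mm from crank_axis, that spins freely on its own pin, so it can be gripped and led round in a circle without turning the gripper. The crank arm below it has its top 96 mm above the table. Winding takes about 3.5 N at the handle (0.12 N m), the same all the way to the stop, and 2.0 to 2.5 turns in all; wind clockwise from above
- table (a joint): tilt of the table, rad; one turn of the crank adds 1/72 turn (5 degrees); it starts at 2.4 to 4.8 degrees and grows as the crank is wound clockwise. The division stop lies at 15 degrees (0.262) to within a quarter of a degree, that is, to within 0.31 rad of the crank, so it must be found by feel; the stop itself is hard
- crank (a joint): wind-up of the spring coupling between crank and worm shaft, rad: 0 unloaded, positive when driven clockwise, 6 N m per rad (10 N at the handle, 0.35 N m, give 0.058; 0.12 is an overload, 20.6 N)
- clamp_pivot (a point): point on the clamp lever's vertical axis, fixed to the stage, 77 mm above the table, level with clamp_knob
- clamp_knob (a point): middle of the upright black knob at the end of the steel clamp lever: 16 mm in diameter, 42 mm tall (49 to 91 mm above the table; the lever arm beside it has its top 56 mm high), 55 mm from clamp_pivot. The lever takes about 2 N at the knob and stays where it is left; the knob does not spin on the lever, but slips in the pads
- clamp (a joint): clamp lever, rad: 0 = clamped (stop; lever on the robot's side), 1.4 = free (stop; lever on the far side); it grows clockwise seen from above
- objective_can: bystander: objective can 37 mm in diameter, 46 mm tall, on the robot's side of the stage; origin at the middle of its underside
- vial: bystander: small bottle with a blue cap, 22 mm in diameter, 60 mm tall, on the robot's side of the stage; origin at the middle of its underside
- hex_key: bystander: hex key 40 x 174 x 7 mm lying on the far side of the stage; origin at the middle of its underside

How it is judged:
By the outcome, as a careful person would: the job done as asked, in the order asked, and still so for the second after the job is handed in, with the robot touching nothing.
It also fails if it takes over 72 s, if anything falls off the work surface, if the arm or the gripper's body presses on something with over 40 N, if the wrist force passes 120 N, or if a joint passes its speed limit or range.

### The arm

A 6-joint arm with a two-finger parallel gripper is mounted at the origin on a cart in front of the work surface, level with it; the furniture and walls round the work are solid. World frame = base frame: x ahead of the robot, y to its left, z up, the work surface at z = 0. Lengths are in m, angles in rad, forces in N, time in s.
With the tool pointing down it reaches from about 0.225 to 0.875 m from the base axis. Payload 3.4 kg.
Tool frame: the origin (TCP) lies on the centre line of the jaws, within the pads' length; the fingertips stand 11 mm ahead of it and the grasp point (between the pads) lies 8 mm behind it; z points along the fingers, y is the line along which they close (so a half turn about z gives the same grasp; the last joint's range is limited). The gripper opens to 85 mm and grips with 20 to 120 N. Pads are 22 mm wide; open, the fingers measure 114 mm over their backs; the gripper's body (76 mm by 85 mm) begins 54 mm behind the grasp point. The pads swing forward as they close: fully open they stand 13 mm farther back than shut.
Start: joints at [-1.377, 0.276, 1.505, -0, 1.361, -0.121], TCP at [0.178, -0.547, 0.242] pointing down, gripper open.
Joint ranges: [-2.89, 2.89], [-0.75, 2.08], [0.22, 2.7], [-1.18, 4.32], [0.11, 2.71], [-2.7, 2.7]. Speed limits (rad/s): [2.57, 2.57, 3.14, 3.14, 3.14, 3.14].

### API

Orientations are given as a unit quaternion [w, x, y, z].
In Python, from rig import manip, eyes, job gives the robot as it stands.
- The arm moves only by the tool drive_tool, never from a script. Its argument "rows" is a list of rows, each a list of 3 entries, a list of its own where there are three numbers: the turn, a rotation vector about the world's x, y, z in rad, then the shift along the world's x, y, z in cm, then the finger opening in cm, from 0 to 8.54. A call has 1 to 8 rows; each row shifts and turns the commanded pose from where the row before left it; what a row does not reach is not made up. A row lasts 1/8 s, in which the tool goes at most 62.5 mm and 10.7 degrees, less where a joint would pass 70% of its speed; a pose out of reach is approached as far as the arm can. A call is refused whole if a number of a shift passes 6.25 or a number of a turn 0.188, either way. A call with a gripper value outside its range is refused whole. The fingers move at their own pace and stop on an object; "force" is the grip in N (left out, the last holds). Time passes only in rows, so rows that do not move let the fingers close. It gives the time, the measured TCP pose, the force, the opening and the grip force at its end, in the units of the state.
- manip.get_state(): the state, without advancing time (a new reading comes with each control period).
- eyes.get_image(name): name is "side" or "top" or "wrist"; returns the picture (420x560x3 uint8, red, green, blue); there is no depth.
- eyes.get_calibration(name): a dict with "camera_matrix" (3x3 intrinsics, pixels), "view" (4x4, takes a point from world to camera coordinates). Camera axes: x right, y up, looking along -z (the intrinsics and any distortion apply to the point x, -y, -z); pixel columns grow to the right and rows downward; lengths in m; the calibration is good to about 2 mm. The wrist camera is an equidistant fisheye: a pixel r from the principal point sees the ray r / f radians off the axis. A picture is of the moment at which its call begins: read the wrist's pose just before it. get_calibration takes no time and is no camera call; for the wrist camera it gives the pose at the moment of the call.
- job.sign_off(): hands the job in; it is judged then, once.
The state is a dict: "clock": time; "qpos": joint angles; "qd": joint speeds; "effort": joint torques, N m; "position": TCP position; "ee_rot": TCP orientation; "contact_force": force on the tool from outside, world axes, zero at the start; "moment": the same for the moment, N m; "width": finger opening in m; "gripper_force": force on a finger pad.
Only numpy, scipy, OpenCV 4.12 (cv2) and the standard library are available. Lean on these libraries where they do the work, as an engineer would, in place of code of your own. Each camera call takes 0.05 s, during which the arm holds its last target. There are 200 camera calls.

## Working session

There is one attempt and no reset: what is moved stays moved. The work goes in short steps, Python scripts to look and compute and a tool call to move; the robot and the scene stay as the last step left them, time stands still between calls to the robot, and variables do not carry over. Pictures are saved under pics/ and viewed, at most 10 in all, crops included, and the job is handed in when it is done.

Besides the shell and the picture viewer there is one more tool, called as name(argument=value, ...), one argument or row to a line, values as JSON. drive_tool: Moves the arm, as the interface text tells. Its arguments: {"type":"object","properties":{"rows":{"type":"array"},"force":{"type":"number"}},"required":["rows"]}

```bash
mkdir -p pics
cat > h.py <<'E'
import numpy as np, cv2
from rig import manip, eyes, job
def snap(n,f):
    c=eyes.get_calibration(n); im=eyes.get_image(n); cv2.imwrite('pics/'+f,im[:,:,::-1]); return im,c
def ray(c,n,u,v):
    K=np.array(c['camera_matrix']);V=np.array(c['view'])
    x=(u-K[0,2])/K[0,0];y=(v-K[1,2])/K[1,1]
    if n=='wrist':
        r=np.hypot(x,y);s=np.sin(r)/r if r>1e-9 else 1;d=np.array([x*s,-y*s,-np.cos(r)])
    else: d=np.array([x,-y,-1.])
    R=V[:3,:3];o=-R.T@V[:3,3];return o,R.T@d
def onz(c,n,u,v,z):
    o,d=ray(c,n,u,v);return o+d*(z-o[2])/d[2]
def proj(c,n,p):
    K=np.array(c['camera_matrix']);V=np.array(c['view']);q=V[:3,:3]@np.asarray(p)+V[:3,3]
    x,y,z=q[0],-q[1],-q[2]
    if n=='wrist':
        t=np.arctan2(np.hypot(x,y),z)/np.hypot(x,y);return K[0,2]+K[0,0]*x*t,K[1,2]+K[1,1]*y*t
    return K[0,2]+K[0,0]*x/z,K[1,2]+K[1,1]*y/z
E
python3 - <<'E'
from h import *
for n in ['top','side']:
    im,c=snap(n,n+'0.png'); print(n,{k:np.round(v,3).tolist() for k,v in c.items()})
print(manip.get_state())
a=cv2.imread('pics/top0.png');b=cv2.imread('pics/side0.png')
E
```

```text
top {'camera_matrix': [[450.64, 0.0, 281.102], [0.0, 450.64, 211.048], [0.0, 0.0, 1.0]], 'view': [[-0.002, -1.0, -0.002, -0.037], [0.988, -0.003, 0.152, -0.55], [-0.152, -0.001, 0.988, -0.883], [0.0, 0.0, 0.0, 1.0]]}
side {'camera_matrix': [[506.907, 0.0, 276.411], [0.0, 506.907, 208.575], [0.0, 0.0, 1.0]], 'view': [[-0.996, 0.089, -0.015, 0.518], [-0.062, -0.561, 0.826, -0.092], [0.065, 0.823, 0.564, -0.913], [0.0, 0.0, 0.0, 1.0]]}
{'clock': 0.1, 'qpos': array([-1.37701033e+00,  2.76507116e-01,  1.50599723e+00, -1.45022699e-05,
        1.36070708e+00, -1.21016216e-01]), 'qd': array([-0.00037391, -0.00141907, -0.0017959 ,  0.00203989,  0.00109126,
        0.0011298 ]), 'effort': array([ 1.23424910e-03, -4.17700660e+01, -2.46404332e+01, -2.23580473e-04,
        5.80844018e-03,  1.93285729e-05]), 'position': array([ 0.17792961, -0.54630118,  0.24154396]), 'ee_rot': array([-8.08592856e-04,  9.87637438e-01,  1.56753421e-01, -3.65287214e-05]), 'contact_force': array([-0.19902107,  0.34344846, -1.12124473]), 'moment': array([0.00032052, 0.00504387, 0.03759488]), 'gripper_force': 0.0, 'width': 0.08546030619878615}
```

View pics/top0.png

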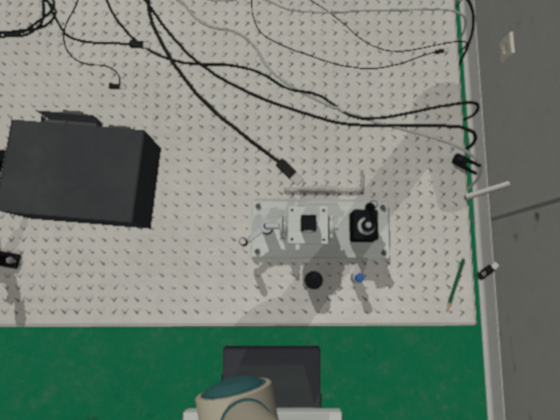

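View pics/side0.png

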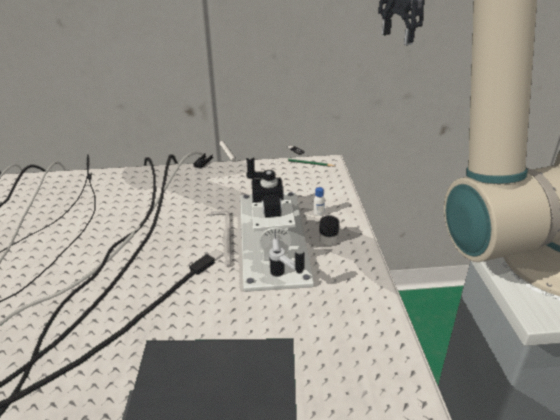

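The top view shows the stage at about (320,230), with the knob at (243,241), the pivot near (268,229), the crank axis near (367,226) and the handle near (370,207). The can is at (314,280), the vial at (359,278), and the hex key is above the stage at row 190. Next I'll enlarge both views in a single picture.

Run:
```python
import cv2,numpy as np
a=cv2.imread('pics/top0.png')[170:300,225:405];b=cv2.imread('pics/side0.png')[145:295,220:350]
a=cv2.resize(a,None,fx=4,fy=4,interpolation=2)[:, :]
b=cv2.resize(b,None,fx=4,fy=4,interpolation=2)
cv2.imwrite('pics/topc.png',a);cv2.imwrite('pics/sidec.png',b);print(a.shape,b.shape)
```

```text
(520, 720, 3) (600, 520, 3)
```

View pics/topc.png

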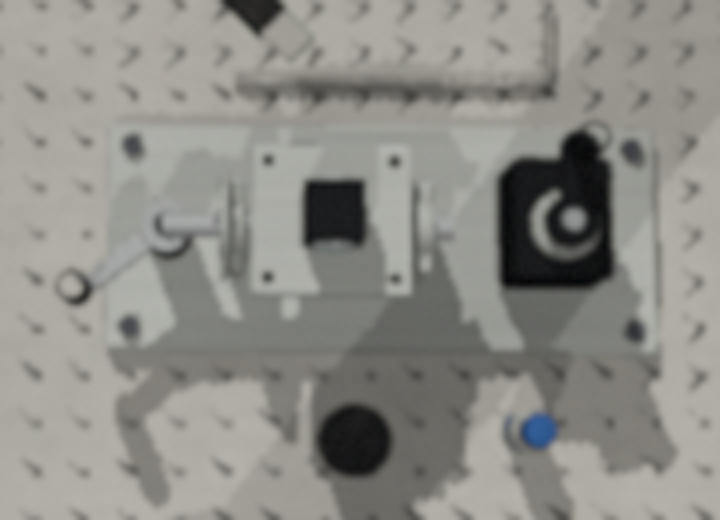

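View pics/sidec.png

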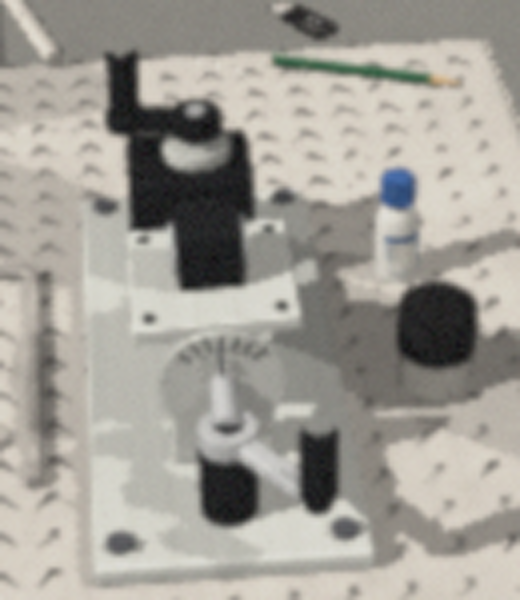

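The top crop, in crop pixels, shows knob top (73,286), pivot ring (169,232), handle top (597,135), crank hub (573,218) and plate screws (133,146), (632,151), (634,330), (129,326). The side crop agrees: the handle points to the far side and the lever to the robot's side.

Run:
```python
from h import *
c=eyes.get_calibration('top');s=eyes.get_calibration('side')
P=lambda u,v,z:onz(c,'top',225+(u+.5)/4-.5,170+(v+.5)/4-.5,z)
S=lambda u,v,z:onz(s,'side',220+(u+.5)/4-.5,145+(v+.5)/4-.5,z)
sc=[P(u,v,.013) for u,v in[(133,146),(632,151),(634,330),(129,326)]]
ctr=np.mean(sc,0);print('screws',np.round(sc,4).tolist(),'ctr',ctr)
d=(sc[0]-sc[1]+sc[3]-sc[2])[:2];d/=np.linalg.norm(d);yaw=np.arctan2(-d[0],d[1]);print('yaw',yaw)
ex=np.array([d[1],-d[0]]);W=lambda x,y:ctr[:2]+ex*x+d*y
print('gearbox ctr/crank axis est',W(0,-.085),'pivot est',W(0,.112))
print('knob',P(73,286,.091),'handle',P(597,135,.131),'hub z.1',P(573,218,.105),'pivot',P(169,232,.06))
print('side: handle',S(122,60,.131),'knob',S(319,432,.091),'hub',S(197,107,.110))
print('can',P(354,440,.046),'vial',P(540,430,.06),'hex',P(240,85,.005),P(550,90,.005),P(549,5,.005))
```

```text
screws [[0.5647, 0.0112, 0.013], [0.5613, -0.2531, 0.013], [0.4667, -0.2507, 0.013], [0.4695, 0.0128, 0.013]] ctr [ 0.51555223 -0.11991327  0.013     ]
yaw -0.011652551857302561
gearbox ctr/crank axis est [ 0.51456178 -0.2049075 ] pivot est [ 0.51685729 -0.00792087]
knob [0.48376279 0.03554567 0.091     ] handle [ 0.54986419 -0.21034038  0.131     ] hub z.1 [ 0.51431267 -0.20298855  0.105     ] pivot [ 0.51334159 -0.0095      0.06      ]
side: handle [ 0.5506175  -0.19977435  0.131     ] knob [0.48584424 0.03884213 0.091     ] hub [ 0.51615833 -0.18735973  0.11      ]
can [ 0.41031861 -0.10158991  0.046     ] vial [ 0.41494222 -0.19211825  0.06      ] hex [ 0.59908275 -0.0456447   0.005     ] [ 0.59588817 -0.21208592  0.005     ] [ 0.64269962 -0.21293444  0.005     ]
```

drive_tool(
  rows=[
    [[0, 0, 0.17], [2.8, 5.3, 0], 5],
    [[0, 0, 0.17], [2.8, 5.3, 0], 5],
    [[0, 0, 0.17], [2.8, 5.3, 0], 5],
    [[0, 0, 0.17], [2.8, 5.3, 0], 5],
    [[0, 0, 0.17], [2.8, 5.3, 0], 5],
    [[0, 0, 0.17], [2.8, 5.3, 0], 5],
    [[0, 0, 0.17], [2.8, 5.3, 0], 5],
    [[0, 0, 0.17], [2.8, 5.3, 0], 5],
  ],
  force=25,
)

```text
clock: 1.1
position: [0.4025, -0.121, 0.2422]
ee_rot: [0.0, 0.667, 0.745, 0.0]
contact_force: [1.1, -1.2, -0.3]
width: 0.0501
gripper_force: 0.0
```

drive_tool(
  rows=[
    [[0, 0, 0.17], [2.8, 5.3, -2], 5],
    [[0, 0, 0.17], [2.8, 5.3, -2], 5],
    [[0, 0, 0.17], [2.8, 5.3, -1.5], 5],
    [[0, 0, 0], [0, 0, 0], 5],
  ],
)

```text
clock: 1.6
position: [0.4857, 0.0386, 0.1861]
ee_rot: [-0.001, 0.458, 0.889, 0.0]
contact_force: [0.2, -0.7, 0.4]
width: 0.0499
gripper_force: 0.0
```

Run:
```python
from h import *
im,c=snap('wrist','w1.png'); s=manip.get_state(); print(s['position'],s['ee_rot'],s['contact_force'],s['width'])
for n,p in dict(knob=[.485,.037,.091],pivot=[.517,-.008,.06],handle=[.55,-.208,.131],axis=[.5145,-.205,.105]).items(): print(n,np.round(proj(c,'wrist',p)))
```

```text
[0.48509611 0.03664623 0.18666987] [-1.13624592e-03  4.58873744e-01  8.88500532e-01 -6.33155255e-04] [ 0.69297289 -1.47831289  0.23097522] 0.05010757719369777
knob [274. 217.]
pivot [274. 267.]
handle [187. 450.]
axis [163. 415.]
```

View pics/w1.png

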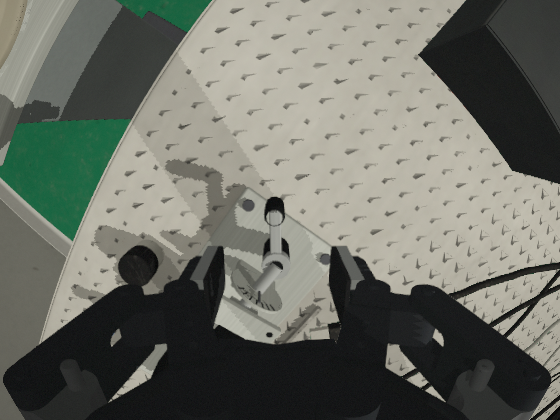

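The wrist view shows the knob's top rim at (274,203), its side running down to about (276,222), and the lever pivot at (275,257), midway between the jaws.

Run:
```python
from h import *
c=eyes.get_calibration('wrist')
print(onz(c,'wrist',274,203,.091),onz(c,'wrist',276,221,.056),onz(c,'wrist',275,257,.062)); print(manip.get_state()['position'])
```

```text
[0.47866671 0.04322448 0.091     ] [0.49382876 0.02400104 0.056     ] [ 0.51074107 -0.00131986  0.062     ]
[0.48509611 0.03664623 0.18666987]
```

drive_tool(
  rows=[
    [[0, 0, 0], [-0.2, 0.2, -5.5], 5],
    [[0, 0, 0], [0, 0, -4.0], 5],
    [[0, 0, 0], [0, 0, -1.9], 5],
    [[0, 0, 0], [0, 0, 0], 1],
    [[0, 0, 0], [0, 0, 0], 1],
    [[0, 0, 0], [0, 0, 0], 1],
    [[0, 0, 0], [0, 0, 0], 1],
    [[0, 0, 0], [0, 0, 0], 1],
  ],
  force=25,
)

```text
clock: 2.65
position: [0.4842, 0.0364, 0.0747]
ee_rot: [0.001, 0.46, 0.888, -0.0]
contact_force: [0.2, -3.8, 4.9]
width: 0.0151
gripper_force: 27.1
```

drive_tool(
  rows=[
    [[0, 0, -0.14], [0.66, 0.4, 0], 1],
    [[0, 0, -0.14], [0.71, 0.31, 0], 1],
    [[0, 0, -0.14], [0.75, 0.2, 0], 1],
    [[0, 0, -0.14], [0.76, 0.1, 0], 1],
    [[0, 0, -0.14], [0.77, -0.01, 0], 1],
    [[0, 0, -0.14], [0.76, -0.12, 0], 1],
    [[0, 0, -0.14], [0.74, -0.22, 0], 1],
  ],
)

```text
clock: 3.52
position: [0.5364, 0.0448, 0.0748]
ee_rot: [0.0, 0.825, 0.565, 0.002]
contact_force: [1.5, 1.2, 3.6]
width: 0.0145
gripper_force: 27.4
```

drive_tool(
  rows=[
    [[0, 0, -0.14], [0.71, -0.32, 0], 1],
    [[0, 0, -0.14], [0.65, -0.42, 0], 1],
    [[0, 0, -0.14], [0.58, -0.51, 0], 1],
    [[0, 0, 0], [0, 0, 0], 1],
  ],
)

```text
clock: 4.03
position: [0.5556, 0.0335, 0.0748]
ee_rot: [-0.002, 0.924, 0.381, 0.002]
contact_force: [1.2, 5.5, 5.1]
width: 0.015
gripper_force: 27.7
```

drive_tool(
  rows=[
    [[0, 0, 0], [0.25, -0.3, 0], 1],
    [[0, 0, 0], [0, 0, 0], 1],
  ],
)

```text
clock: 4.28
position: [0.5558, 0.0334, 0.0747]
ee_rot: [-0.005, 0.925, 0.381, 0.001]
contact_force: [-2.5, 13.8, 8.0]
width: 0.0147
gripper_force: 28.2
```

drive_tool(
  rows=[
    [[0, 0, 0], [-0.2, 0.35, 0], 1],
    [[0, 0, 0], [0, 0, 0], 4],
    [[0, 0, 0], [0, 0, 0], 5],
    [[0, 0, 0], [0, 0, 5], 5],
    [[0, 0, 0], [0, 0, 6], 5],
    [[0, 0, -0.156], [-0.1, -4.8, 1], 5],
    [[0, 0, -0.156], [-0.1, -4.8, 0], 5],
    [[0, 0, -0.156], [-0.1, -4.8, 0], 5],
  ],
)

```text
clock: 5.28
position: [0.5516, -0.1139, 0.1939]
ee_rot: [0.0, 0.988, 0.155, 0.0]
contact_force: [0.6, 0.5, 0.2]
width: 0.0496
gripper_force: 0.0
```

drive_tool(
  rows=[
    [[0, 0, -0.156], [-0.1, -4.8, 0], 5],
    [[0, 0, -0.156], [-0.1, -4.8, 0], 5],
    [[0, 0, 0], [0, 0, 0], 5],
  ],
)

```text
clock: 5.65
position: [0.5495, -0.2121, 0.1931]
ee_rot: [0.001, 1.0, -0.0, -0.0]
contact_force: [-0.5, -0.5, -0.4]
width: 0.0501
gripper_force: 0.0
```

Run:
```python
from h import *
im,c=snap('wrist','w2.png'); s=manip.get_state(); print(s['position'],s['ee_rot'],s['contact_force'],s['width'])
for n,p in dict(knob=[.556,.031,.091],handle=[.55,-.208,.131],axis=[.5145,-.205,.105]).items(): print(n,np.round(proj(c,'wrist',p)))
```

```text
[ 0.549325   -0.20991309  0.19307688] [-3.94036894e-04  9.99999196e-01  1.08395700e-03 -5.27610898e-04] [-0.1590029   1.09429021 -0.42708774] 0.05015261074062611
knob [ 20. 204.]
handle [272. 227.]
axis [269. 262.]
```

View pics/w2.png

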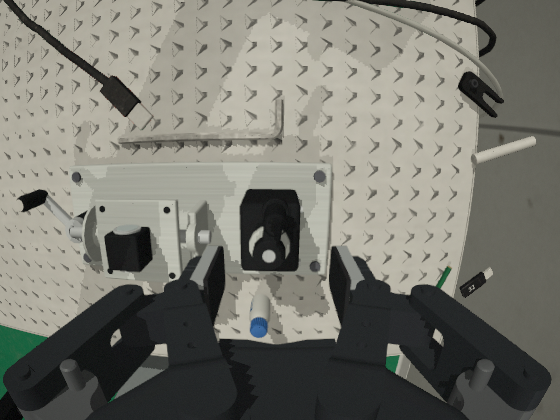

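The wrist view shows the handle between the jaws at (274,210), the hub at (269,256), and the clamp lever on the far side with its knob at (30,201), as predicted.

drive_tool(
  rows=[
    [[0, 0, 0], [0.1, 0, -4.5], 5],
    [[0, 0, 0], [0, 0, -3.0], 5],
    [[0, 0, 0], [0, 0, 0], 5],
    [[0, 0, 0], [0, 0, 0], 1],
    [[0, 0, 0], [0, 0, 0], 1],
    [[0, 0, 0], [0, 0, 0], 1],
    [[0, 0, 0], [0, 0, 0], 1],
    [[0, 0, 0], [0, 0, 0], 1],
  ],
  force=40,
)

```text
clock: 6.7
position: [0.5522, -0.2094, 0.1205]
ee_rot: [0.001, 1.0, 0.002, 0.002]
contact_force: [-0.0, -2.5, 6.9]
width: 0.0142
gripper_force: 39.4
```

Run:
```python
import numpy as np
t=np.radians(-7-24*np.arange(28));p=3.5*np.c_[np.cos(t),np.sin(t)]
d=np.diff(p,axis=0);print([[0,0,0] and 0 or [round(a,2)+0,round(b,2)+0] for a,b in d])
```

```text
[[np.float64(-0.47), np.float64(-1.38)], [np.float64(-0.99), np.float64(-1.06)], [np.float64(-1.34), np.float64(-0.57)], [np.float64(-1.46), np.float64(0.03)], [np.float64(-1.32), np.float64(0.62)], [np.float64(-0.95), np.float64(1.1)], [np.float64(-0.43), np.float64(1.39)], [np.float64(0.18), np.float64(1.44)], [np.float64(0.75), np.float64(1.25)], [np.float64(1.19), np.float64(0.83)], [np.float64(1.43), np.float64(0.28)], [np.float64(1.42), np.float64(-0.33)], [np.float64(1.16), np.float64(-0.88)], [np.float64(0.71), np.float64(-1.27)], [np.float64(0.13), np.float64(-1.45)], [np.float64(-0.47), np.float64(-1.38)], [np.float64(-0.99), np.float64(-1.06)], [np.float64(-1.34), np.float64(-0.57)], [np.float64(-1.46), np.float64(0.03)], [np.float64(-1.32), np.float64(0.62)], [np.float64(-0.95), np.float64(1.1)], [np.float64(-0.43), np.float64(1.39)], [np.float64(0.18), np.float64(1.44)], [np.float64(0.75), np.float64(1.25)], [np.float64(1.19), np.float64(0.83)], [np.float64(1.43), np.float64(0.28)], [np.float64(1.42), np.float64(-0.33)]]
```

drive_tool(
  rows=[
    [[0, 0, 0], [-0.47, -1.38, 0], 1],
    [[0, 0, 0], [-0.99, -1.06, 0], 1],
    [[0, 0, 0], [-1.34, -0.57, 0], 1],
    [[0, 0, 0], [0, 0, 0], 1],
  ],
)

```text
clock: 7.2
position: [0.5235, -0.2402, 0.1206]
ee_rot: [0.002, 1.0, 0.002, 0.002]
contact_force: [-0.2, -3.7, 6.5]
width: 0.0142
gripper_force: 39.6
```

drive_tool(
  rows=[
    [[0, 0, 0], [-1.46, 0.03, 0], 1],
    [[0, 0, 0], [-1.32, 0.62, 0], 1],
    [[0, 0, 0], [-0.95, 1.1, 0], 1],
    [[0, 0, 0], [-0.43, 1.39, 0], 1],
    [[0, 0, 0], [0, 0, 0], 1],
  ],
)

```text
clock: 7.82
position: [0.4818, -0.2062, 0.1203]
ee_rot: [-0.0, 1.0, 0.002, 0.001]
contact_force: [-0.5, 1.4, 9.2]
width: 0.0143
gripper_force: 39.8
```

drive_tool(
  rows=[
    [[0, 0, 0], [0.18, 1.44, 0], 1],
    [[0, 0, 0], [0.75, 1.25, 0], 1],
    [[0, 0, 0], [1.19, 0.83, 0], 1],
    [[0, 0, 0], [1.43, 0.28, 0], 1],
    [[0, 0, 0], [0, 0, 0], 1],
  ],
)

```text
clock: 8.45
position: [0.519, -0.1705, 0.1203]
ee_rot: [0.002, 1.0, 0.003, 0.002]
contact_force: [1.3, -3.6, 6.7]
width: 0.0144
gripper_force: 39.7
```

drive_tool(
  rows=[
    [[0, 0, 0], [1.42, -0.33, 0], 1],
    [[0, 0, 0], [1.16, -0.88, 0], 1],
    [[0, 0, 0], [0.71, -1.27, 0], 1],
    [[0, 0, 0], [0.13, -1.45, 0], 1],
    [[0, 0, 0], [-0.47, -1.38, 0], 1],
    [[0, 0, 0], [-0.99, -1.06, 0], 1],
    [[0, 0, 0], [-1.34, -0.57, 0], 1],
  ],
)

```text
clock: 9.32
position: [0.5266, -0.2396, 0.1207]
ee_rot: [0.001, 1.0, 0.002, 0.004]
contact_force: [5.2, -0.3, 4.6]
width: 0.0143
gripper_force: 39.5
```

drive_tool(
  rows=[
    [[0, 0, 0], [-1.46, 0.03, 0], 1],
    [[0, 0, 0], [-1.32, 0.62, 0], 1],
    [[0, 0, 0], [-0.95, 1.1, 0], 1],
    [[0, 0, 0], [-0.43, 1.39, 0], 1],
    [[0, 0, 0], [0.18, 1.44, 0], 1],
    [[0, 0, 0], [0.75, 1.25, 0], 1],
    [[0, 0, 0], [1.19, 0.83, 0], 1],
    [[0, 0, 0], [0, 0, 0], 1],
  ],
)

```text
clock: 10.32
position: [0.5052, -0.1726, 0.1203]
ee_rot: [0.001, 1.0, 0.003, 0.003]
contact_force: [1.9, -1.5, 6.1]
width: 0.0142
gripper_force: 39.7
```

drive_tool(
  rows=[
    [[0, 0, 0], [1.43, 0.28, 0], 1],
    [[0, 0, 0], [1.42, -0.33, 0], 1],
    [[0, 0, 0], [0, 0, 0], 1],
  ],
)

```text
clock: 10.7
position: [0.5325, -0.1739, 0.1202]
ee_rot: [0.002, 1.0, 0.003, 0.001]
contact_force: [-0.3, -4.1, 7.1]
width: 0.0148
gripper_force: 39.9
```

Run:
```python
from h import *
im,c=snap('side','s2.png')
a=cv2.resize(im[145:295,220:350,::-1],None,fx=4,fy=4,interpolation=2);cv2.imwrite('pics/s2c.png',a)
for i in range(2):
    s=manip.get_state();print(s['position'],s['contact_force'])
```

```text
[ 0.53235278 -0.17382766  0.12027685] [-0.10831289 -3.84095865  6.86086669]
[ 0.53235278 -0.17382766  0.12027685] [-0.10831289 -3.84095865  6.86086669]
```

View pics/s2c.png

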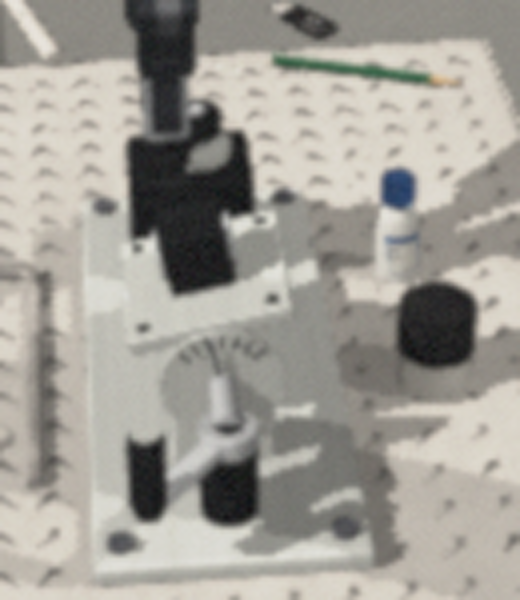

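The table now reads roughly 11.5° in the side view (screw line (142,328)–(272,298)), so the stop is still well ahead. The lever is fully on the far side.

drive_tool(
  rows=[
    [[0, 0, 0], [0.63, -0.38, 0], 1],
    [[0, 0, 0], [0.53, -0.5, 0], 1],
    [[0, 0, 0], [0.42, -0.6, 0], 1],
    [[0, 0, 0], [0.29, -0.67, 0], 1],
    [[0, 0, 0], [0, 0, 0], 1],
  ],
)

```text
clock: 11.38
position: [0.5503, -0.1935, 0.1203]
ee_rot: [-0.0, 1.0, 0.002, 0.001]
contact_force: [0.5, 0.9, 9.0]
width: 0.014
gripper_force: 40.0
```

drive_tool(
  rows=[
    [[0, 0, 0], [0.14, -0.72, 0], 1],
    [[0, 0, 0], [0, 0, 0], 1],
  ],
)

```text
clock: 11.62
position: [0.5521, -0.2005, 0.1204]
ee_rot: [-0.0, 1.0, 0.002, 0.001]
contact_force: [0.8, 1.0, 8.0]
width: 0.0141
gripper_force: 40.0
```

drive_tool(
  rows=[
    [[0, 0, 0], [-0.01, -0.73, 0], 1],
    [[0, 0, 0], [0, 0, 0], 1],
  ],
)

```text
clock: 11.88
position: [0.5524, -0.2079, 0.1204]
ee_rot: [-0.0, 1.0, 0.002, 0.002]
contact_force: [1.3, 1.3, 7.3]
width: 0.0143
gripper_force: 40.0
```

drive_tool(
  rows=[
    [[0, 0, 0], [-0.16, -0.71, 0], 1],
    [[0, 0, 0], [0, 0, 0], 1],
  ],
)

```text
clock: 12.12
position: [0.5511, -0.2152, 0.1205]
ee_rot: [-0.0, 1.0, 0.002, 0.002]
contact_force: [1.0, 1.3, 7.5]
width: 0.0145
gripper_force: 39.9
```

drive_tool(
  rows=[
    [[0, 0, 0], [-0.31, -0.66, 0], 1],
    [[0, 0, 0], [0, 0, 0], 1],
  ],
)

```text
clock: 12.38
position: [0.5483, -0.2222, 0.1205]
ee_rot: [0.0, 1.0, 0.002, 0.002]
contact_force: [2.4, 0.8, 6.9]
width: 0.0143
gripper_force: 39.9
```

drive_tool(
  rows=[
    [[0, 0, 0], [-0.44, -0.58, 0], 1],
    [[0, 0, 0], [0, 0, 0], 1],
  ],
)

```text
clock: 12.62
position: [0.5441, -0.2283, 0.1206]
ee_rot: [0.001, 1.0, 0.002, 0.003]
contact_force: [3.1, -0.6, 6.5]
width: 0.0142
gripper_force: 39.8
```

drive_tool(
  rows=[
    [[0, 0, 0], [-0.55, -0.48, 0], 1],
    [[0, 0, 0], [0, 0, 0], 1],
  ],
)

```text
clock: 12.88
position: [0.5386, -0.2335, 0.1207]
ee_rot: [0.001, 1.0, 0.002, 0.003]
contact_force: [3.2, -1.3, 5.9]
width: 0.0146
gripper_force: 39.8
```

drive_tool(
  rows=[
    [[0, 0, 0], [-0.64, -0.36, 0], 1],
    [[0, 0, 0], [0, 0, 0], 1],
  ],
)

```text
clock: 13.12
position: [0.5322, -0.2374, 0.1207]
ee_rot: [0.001, 1.0, 0.002, 0.003]
contact_force: [2.1, -2.9, 5.4]
width: 0.0141
gripper_force: 39.8
```

drive_tool(
  rows=[
    [[0, 0, 0], [-0.7, -0.21, 0], 1],
    [[0, 0, 0], [0, 0, 0], 1],
  ],
)

```text
clock: 13.38
position: [0.5251, -0.2399, 0.1207]
ee_rot: [0.002, 1.0, 0.002, 0.003]
contact_force: [1.5, -3.5, 6.3]
width: 0.0145
gripper_force: 39.8
```

drive_tool(
  rows=[
    [[0, 0, 0], [-0.73, -0.06, 0], 1],
    [[0, 0, 0], [0, 0, 0], 1],
  ],
)

```text
clock: 13.62
position: [0.5175, -0.2408, 0.1207]
ee_rot: [0.002, 1.0, 0.002, 0.002]
contact_force: [1.5, -3.9, 7.7]
width: 0.0143
gripper_force: 39.9
```

drive_tool(
  rows=[
    [[0, 0, 0], [-0.73, 0.09, 0], 1],
    [[0, 0, 0], [0, 0, 0], 1],
  ],
)

```text
clock: 13.88
position: [0.5098, -0.24, 0.1206]
ee_rot: [0.002, 1.0, 0.002, 0.002]
contact_force: [1.1, -4.7, 7.2]
width: 0.0143
gripper_force: 39.9
```

drive_tool(
  rows=[
    [[0, 0, 0], [-0.69, 0.24, 0], 1],
    [[0, 0, 0], [0, 0, 0], 1],
  ],
)

```text
clock: 14.12
position: [0.5024, -0.2375, 0.1206]
ee_rot: [0.002, 1.0, 0.003, 0.001]
contact_force: [-0.4, -4.7, 8.0]
width: 0.0143
gripper_force: 40.0
```

drive_tool(
  rows=[
    [[0, 0, 0], [-0.63, 0.38, 0], 1],
    [[0, 0, 0], [0, 0, 0], 1],
  ],
)

```text
clock: 14.38
position: [0.4957, -0.2335, 0.1205]
ee_rot: [0.002, 1.0, 0.003, 0.001]
contact_force: [-1.3, -4.0, 8.0]
width: 0.0142
gripper_force: 40.1
```

drive_tool(
  rows=[
    [[0, 0, 0], [-0.53, 0.5, 0], 1],
    [[0, 0, 0], [0, 0, 0], 1],
  ],
)

```text
clock: 14.62
position: [0.4901, -0.2281, 0.1205]
ee_rot: [0.002, 1.0, 0.003, 0.001]
contact_force: [-1.0, -3.5, 9.7]
width: 0.0143
gripper_force: 40.1
```

drive_tool(
  rows=[
    [[0, 0, 0], [-0.42, 0.6, 0], 1],
    [[0, 0, 0], [0, 0, 0], 1],
  ],
)

```text
clock: 14.88
position: [0.4858, -0.2217, 0.1204]
ee_rot: [0.001, 1.0, 0.003, 0.001]
contact_force: [-2.5, -2.7, 10.1]
width: 0.0145
gripper_force: 40.2
```

drive_tool(
  rows=[
    [[0, 0, 0], [-0.29, 0.67, 0], 1],
    [[0, 0, 0], [0, 0, 0], 1],
  ],
)

```text
clock: 15.12
position: [0.4831, -0.2146, 0.1204]
ee_rot: [0.001, 1.0, 0.002, 0.001]
contact_force: [-1.2, -3.0, 9.8]
width: 0.0143
gripper_force: 40.2
```

drive_tool(
  rows=[
    [[0, 0, 0], [-0.14, 0.72, 0], 1],
    [[0, 0, 0], [0, 0, 0], 1],
  ],
)

```text
clock: 15.38
position: [0.4826, -0.2112, 0.1206]
ee_rot: [0.005, 1.0, 0.004, 0.002]
contact_force: [-2.0, -10.3, 6.1]
width: 0.0146
gripper_force: 39.9
```

The stop is met: the handle moved only 3.4 of 7.3 mm and the force rose to about 10 N. I'll press slightly more and hold.

drive_tool(
  rows=[
    [[0, 0, 0], [0, 0.06, 0], 1],
    [[0, 0, 0], [0, 0, 0], 1],
    [[0, 0, 0], [0, 0, 0], 1],
    [[0, 0, 0], [0, 0, 0], 1],
    [[0, 0, 0], [0, 0, 0], 1],
  ],
)

```text
clock: 16.0
position: [0.4826, -0.2111, 0.1206]
ee_rot: [0.005, 1.0, 0.003, 0.001]
contact_force: [-1.5, -11.3, 6.2]
width: 0.0144
gripper_force: 39.9
```

drive_tool(
  rows=[
    [[0, 0, 0], [0.04, -0.25, 0], 1],
    [[0, 0, 0], [0.04, -0.25, 0], 1],
    [[0, 0, 0], [0, 0, 0], 1],
  ],
)

```text
clock: 16.38
position: [0.4828, -0.2131, 0.1204]
ee_rot: [0.002, 1.0, 0.002, 0.001]
contact_force: [-2.0, -4.1, 8.9]
width: 0.0139
gripper_force: 40.2
```

drive_tool(
  rows=[
    [[0, 0, 0], [0, 0, 0], 4],
    [[0, 0, 0], [0, 0, 0], 4],
    [[0, 0, 0], [0, 0, 0], 4],
    [[0, 0, 0], [0, 0, 0], 4],
    [[0, 0, 0], [0, 0, 4], 4],
    [[0, 0, 0], [0, 0, 3.5], 4],
    [[0, 0, 0], [0, 0, 0], 4],
  ],
)

```text
clock: 17.25
position: [0.4839, -0.2122, 0.1965]
ee_rot: [0.002, 1.0, 0.002, 0.003]
contact_force: [-0.6, -0.4, -1.0]
width: 0.0399
gripper_force: 0.0
```

drive_tool(
  rows=[
    [[0, 0, 0.156], [1.43, 4.91, 0], 5],
    [[0, 0, 0.156], [1.43, 4.91, 0], 5],
    [[0, 0, 0.156], [1.43, 4.91, 0], 5],
    [[0, 0, 0.156], [1.43, 4.91, 0], 5],
    [[0, 0, 0.156], [1.43, 4.91, 0], 5],
    [[0, 0, 0], [0, 0, 0], 5],
    [[0, 0, 0], [0, 0, 0], 5],
  ],
)

```text
clock: 18.12
position: [0.5529, 0.0341, 0.1926]
ee_rot: [-0.0, 0.924, 0.382, -0.001]
contact_force: [-0.5, -0.7, -0.0]
width: 0.0501
gripper_force: 0.0
```

drive_tool(
  rows=[
    [[0, 0, 0], [0.3, -0.1, -5.5], 5],
    [[0, 0, 0], [0, 0, -4.5], 5],
    [[0, 0, 0], [0, 0, -2.0], 5],
    [[0, 0, 0], [0, 0, 0], 1],
    [[0, 0, 0], [0, 0, 0], 1],
    [[0, 0, 0], [0, 0, 0], 1],
    [[0, 0, 0], [0, 0, 0], 1],
    [[0, 0, 0], [0, 0, 0], 1],
  ],
  force=25,
)

```text
clock: 19.12
position: [0.5555, 0.0334, 0.0742]
ee_rot: [-0.0, 0.924, 0.382, -0.001]
contact_force: [-3.7, 2.3, 1.5]
width: 0.0149
gripper_force: 26.7
```

Gripped. Now I'll swing the lever back through the reverse arc.

drive_tool(
  rows=[
    [[0, 0, 0.14], [-0.58, 0.51, 0], 1],
    [[0, 0, 0.14], [-0.65, 0.42, 0], 1],
    [[0, 0, 0.14], [-0.71, 0.32, 0], 1],
    [[0, 0, 0.14], [-0.74, 0.22, 0], 1],
    [[0, 0, 0.14], [-0.76, 0.12, 0], 1],
    [[0, 0, 0.14], [-0.77, 0.01, 0], 1],
    [[0, 0, 0.14], [-0.76, -0.1, 0], 1],
  ],
)

```text
clock: 20.0
position: [0.5073, 0.0466, 0.0742]
ee_rot: [0.001, 0.633, 0.774, -0.001]
contact_force: [-2.5, -4.3, -1.5]
width: 0.0148
gripper_force: 25.4
```

drive_tool(
  rows=[
    [[0, 0, 0.14], [-0.75, -0.2, 0], 1],
    [[0, 0, 0.14], [-0.71, -0.31, 0], 1],
    [[0, 0, 0.14], [-0.66, -0.4, 0], 1],
    [[0, 0, 0], [0, 0, 0], 1],
  ],
)

```text
clock: 20.5
position: [0.4862, 0.0378, 0.0743]
ee_rot: [0.001, 0.461, 0.887, -0.001]
contact_force: [-2.3, -3.5, -2.2]
width: 0.0149
gripper_force: 25.3
```

drive_tool(
  rows=[
    [[0, 0, 0], [-0.2, -0.15, 0], 1],
    [[0, 0, 0], [0, 0, 0], 1],
  ],
)

```text
clock: 20.75
position: [0.4856, 0.0374, 0.0743]
ee_rot: [0.002, 0.461, 0.888, 0.001]
contact_force: [1.6, -1.9, -1.7]
width: 0.0151
gripper_force: 25.4
```

drive_tool(
  rows=[
    [[0, 0, 0], [-0.3, -0.22, 0], 1],
    [[0, 0, 0], [0, 0, 0], 1],
  ],
)

```text
clock: 21.0
position: [0.4831, 0.0358, 0.0743]
ee_rot: [0.002, 0.46, 0.888, 0.002]
contact_force: [4.8, 1.5, -4.9]
width: 0.0151
gripper_force: 26.1
```

drive_tool(
  rows=[
    [[0, 0, 0], [-0.24, -0.18, 0], 1],
    [[0, 0, 0], [0, 0, 0], 1],
  ],
)

```text
clock: 21.25
position: [0.4823, 0.0353, 0.0744]
ee_rot: [0.003, 0.461, 0.887, 0.003]
contact_force: [8.8, 6.7, -6.8]
width: 0.0149
gripper_force: 26.2
```

drive_tool(
  rows=[
    [[0, 0, 0], [-0.16, -0.12, 0], 1],
    [[0, 0, 0], [0, 0, 0], 1],
  ],
)

```text
clock: 21.5
position: [0.4822, 0.0352, 0.0744]
ee_rot: [0.004, 0.462, 0.887, 0.005]
contact_force: [11.5, 10.4, -8.7]
width: 0.0151
gripper_force: 26.2
```

The lever is firmly at its stop. Next I'll relax, open and retreat.

drive_tool(
  rows=[
    [[0, 0, 0], [0.4, 0.3, 0], 1],
    [[0, 0, 0], [0, 0, 0], 4],
    [[0, 0, 0], [0, 0, 0], 5],
    [[0, 0, 0], [0, 0, 0], 5],
    [[0, 0, 0], [0, 0, 5], 5],
    [[0, 0, 0], [0, 0, 6], 5],
    [[0, 0, 0], [-3, 4, 3], 5],
    [[0, 0, 0], [-3, 4, 0], 5],
  ],
)

```text
clock: 22.5
position: [0.4219, 0.116, 0.2166]
ee_rot: [0.003, 0.461, 0.887, 0.002]
contact_force: [0.8, 0.4, -0.0]
width: 0.05
gripper_force: 0.0
```

Run:
```python
from h import *
s,_=snap('side','s3.png');t,_=snap('top','t3.png')
a=cv2.resize(s[145:295,220:350,::-1],(390,450),interpolation=2);b=cv2.resize(t[170:300,225:360,::-1],(405,390),interpolation=2)
o=np.zeros((450,795,3),np.uint8);o[:,:390]=a;o[:390,390:]=b;cv2.imwrite('pics/f.png',o)
x=manip.get_state();print(x['position'],x['contact_force'])
```

```text
[0.41710995 0.11786084 0.21436303] [-0.29060081 -0.69427014 -0.36710795]
```

View pics/f.png

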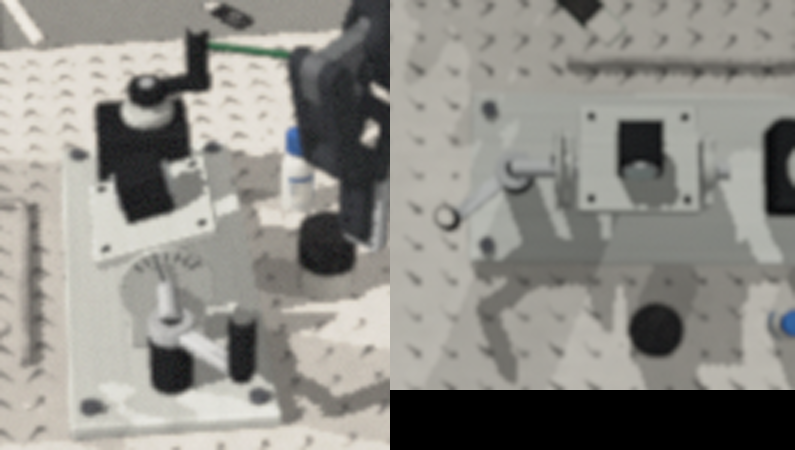

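The picture shows the lever back on the robot's side, with the knob at (447,216) in the composite, exactly its starting spot. The table is tilted to the stop, and the can, vial and hex key look unmoved.

```bash
python3 -c "
from rig import job; print(job.sign_off())"
```

```text
the job is handed in; nothing more can be done
None
```

The job is handed in: I freed the clamp, wound the crank about 2.4 turns to the division stop, pressed there with about 11 N, swung the clamp fully back and let go, with the can, vial and hex key left undisturbed.

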